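# Fit the battery in the opened wall lamp

## Task

Take the big battery cell from the rack and fit it in the cradle of the opened wall lamp: press its flat end against the coil spring, then swing its nub end down past the retaining lip, so that when you let go it lies level and fully home under the lip, held by the spring with its nub on the contact. Go by feel and be gentle: do not squash the spring solid and do not force the lip. Leave the other things where they are.

Things in the scene. Friction and masses are not known exactly. Their poses are not given: they have to be found in the camera images.
- cell: The big battery cell (all sizes here in mm), black and steel cylinder 33 diameter, 61 long in all (can 59, nub 10 diameter x 2), 140 g. Origin mid-length on its axis; own +y points to the nub, the flat end is at -y. It starts lying level in a bay of the grey rack, underside 6 above the table, between low stops up to 12.5 high that leave the middle 38 of its length free; 40 beside it is free of taller things.
- cell_nub (a point): Tip of the big cell's nub, on its axis.
- lamp: The opened wall lamp, fixed: white tray 170 (x) x 200 (y), floor 10 above the table, rim up to 20. Origin at the centre of its underside, z up. The black cell cradle runs along y at x = -20. It is clamped on rails and fixed, but its middle may be anywhere from y = -8 to +8: NOT reported, it must be felt or seen. The points below are fixed to the tray and true only for y = 0.
- seat (a point): Lamp frame (-20, 0, 32.5). Where the seated cell's middle would be with the cradle at y = 0 (true place up to 8 off along y either way). Seated, the cell lies along the lamp's y, nub to +y, axis 32.5 above the table, 16.5 above the cradle's floor.
- lip_end (a point): Lamp frame (-20, 24.5, 50.5): lower free edge of the retaining lip if the cradle were at y = 0 (true place up to 8 off along y, same shift as the seat). The lip is 24 wide, 3 thick (50.5 to 53.5 above the table) and reaches from the contact wall, whose face is 6 further to +y, back over the cell's top edge. The seated nub rests on that face.
- spring_end (a point): Lamp frame (-20, -26.5, 32.5): tip of the spring's domed steel cap (half ball of radius 9, centre 9 behind the tip) if the cradle were at y = 0 (same shift). It yields to -y, 1 N per mm from zero, solid at 13 mm; housing front 22 behind the tip, its top 41 above the table. A level cell clears the lip when it is pressed 8 mm (8 N), a tilted one needs a little more; seated it presses with 4 N.
- sides (a point): Lamp frame (-20, 0, 16): the cradle's floor, 28 wide, with the cradle at y = 0 (same shift). Its sides are open for fingers but for two pairs of cheeks 14 above the floor, 37 apart inside and 45 outside, at y +17.5 to +30.5 and -37 to -24 from the middle. Within 50 beside this line nothing of the tray is higher than 25 above the table.
- small_cell: BYSTANDER. A similar but smaller loose cell, 26 diameter x 50 long, lying in the rack's other bay (the two cells may be in either bay). Origin mid-length on its axis.
- cover: BYSTANDER. The lamp's cover, a shallow white frame with clear top, 165 x 195 x 30, lying on the table at the left. Origin at the centre of its underside.
- screwdriver: BYSTANDER. Screwdriver lying on the table beyond the work.
- tape: BYSTANDER. Roll of tape lying flat, 90 diameter x 24.
- carton: BYSTANDER. Small cardboard carton 90 x 130 x 60.
- spray: BYSTANDER. Upright spray can, 60 diameter x 170.
- collar: BYSTANDER. Small loose aluminium collar, 34 outer diameter x 12 high, lying in the lamp's tray near its +x -y corner.
- jar: BYSTANDER. Upright jar, 56 diameter x 70.

How it is judged:
By the outcome, as a careful person would: the job done as asked, in the order asked, and still so for the second after the job is handed in, with the robot touching nothing.
It also fails if it takes over 51 s, if anything falls off the work surface, if the arm or the gripper's body presses on something with over 40 N, if the wrist force passes 120 N, or if a joint passes its speed limit or range.

## Robot

A 6-joint arm with a two-finger parallel gripper is mounted at the origin on the work surface. World frame = base frame: x ahead of the robot, y to its left, z up, the work surface at z = 0. Lengths are in mm, angles in rad, forces in N, time in s.
With the tool pointing down it reaches from about 275 to 750 mm from the base axis. Payload 10.2 kg.
Tool frame: the origin (TCP) lies midway between the tips of the shut fingers; the grasp point (between the pads) lies 19 mm behind it; z points along the fingers, y is the direction in which the jaws open and shut (so a half turn about z gives the same grasp; the last joint's range is limited). The gripper opens to 85 mm and grips with 20 to 120 N. Pads are 22 mm wide; open, the fingers measure 114 mm over their backs; the gripper's body (76 mm by 85 mm) begins 54 mm behind the grasp point. The pads swing forward as they close: fully open they stand 13 mm farther back than shut.
Start: joints at [-1.517, 0.313, 1.498, -0, 1.331, -0.223], TCP at [143.458, -505.026, 231.294] pointing down, gripper open.
Joint ranges: [-2.94, 2.94], [-0.97, 2.17], [0.19, 2.56], [-1.23, 4.37], [0.02, 3.11], [-2.88, 2.88]. Speed limits (rad/s): [2.39, 2.39, 3.01, 3.14, 3.14, 3.14].

## Interface

Orientations are given as a unit quaternion [w, x, y, z].
In Python, from rig import sense, optics, ctrl gives the robot as it stands.
- The arm moves only by the tool play_rows, never from a script. Its argument "plan" is a list of rows, each a list of 7 numbers: the shift along the world's x, y, z in mm, then the turn, a rotation vector about the world's x, y, z in rad, then the opening, from -1 (shut) to 1 (fully open), so that 0 is half open. A call has 1 to 5 rows; each row shifts and turns the pose as measured when the row begins; what a row does not reach is not made up. A row lasts 1/12 s, in which the tool goes at most 41.7 mm and 7.16 degrees, less where a joint would pass 70% of its speed; a pose out of reach is approached as far as the arm can. A call is refused whole if a number of a shift passes 41.7 or a number of a turn 0.125, either way. A call with a gripper value outside its range is refused whole. The fingers move at their own pace and stop on an object; "grip_force" is the grip in N (left out, the last holds). Time passes only in rows, so rows that do not move let the fingers close. It gives the time, the measured TCP pose, the force and the opening at its end, in the units of the state.
- sense(): the state, without advancing time (a new reading comes with each control period).
- optics.capture(name): name is "scene" or "top"; returns a dict with "img" (420x560x3 uint8, blue, green, red), "fx", "fy", "cx", "cy" (pixels), "dist" ([k1, k2, p1, p2, k3] as OpenCV has them; the pictures are not rectified), "world_to_cam" (4x4, takes a point from world to camera coordinates). Camera axes: x right, y up, looking along -z (the intrinsics and any distortion apply to the point x, -y, -z); pixel columns grow to the right and rows downward; lengths in mm; the calibration is good to about 2 mm. A picture is of the moment at which its call begins. There is no depth.
- ctrl.finish_job(): hands the job in, once; it reports no verdict.
The state is a dict: "time_s": time; "joints": joint angles; "dq": joint speeds; "tau": joint torques, N m; "eef_pos": TCP position; "ee_rot": TCP orientation; "force": force on the tool from outside, world axes, zero at the start; "wrist_torque": the same for the moment, N m; "grip_width": opening from 0.0 (shut) to 1.0 (fully open).
Only numpy, scipy, OpenCV 4.12 (cv2) and the standard library are available. Lean on these libraries where they do the work, as an engineer would, in place of code of your own. Each camera call takes 0.05 s, during which the arm holds its last target. There are 200 camera calls.

## Working session

There is one attempt and no reset: what is moved stays moved. The work goes in short steps, Python scripts to look and compute and a tool call to move; the robot and the scene stay as the last step left them, time stands still between calls to the robot, and variables do not carry over. Pictures are saved under pics/ and viewed, about 8 in all and at most 12, crops included, and the job is handed in when it is done.

Besides the shell and the picture viewer there is one more tool, called after "Request:" as a command line: name --pt "numbers of a row" for each row, then --argument value for the rest. play_rows: Moves the arm, as the interface text tells. Its arguments: {"type":"object","properties":{"plan":{"type":"array"},"grip_force":{"type":"number"}},"required":["plan"]}

```bash
ls; mkdir -p pics
cat > h.py <<'E'
import numpy as np, cv2
from rig import sense, optics, ctrl
def cap(n,save=None):
    d=optics.capture(n)
    if save: cv2.imwrite('pics/'+save,d['img'])
    return d
def K(d): return np.array([[d['fx'],0,d['cx']],[0,d['fy'],d['cy']],[0,0,1.]])
def ray(d,px):
    p=np.array(px,float).reshape(-1,1,2)
    u=cv2.undistortPoints(p,K(d),np.array(d['dist'],float)).reshape(-1,2)
    W=np.array(d['world_to_cam'],float);R=W[:3,:3];t=W[:3,3]
    v=np.c_[u[:,0],-u[:,1],-np.ones(len(u))]@R
    return -R.T@t, v
def onz(d,px,z):
    c,v=ray(d,px); s=(z-c[2])/v[:,2]
    return c+s[:,None]*v
def proj(d,P):
    W=np.array(d['world_to_cam'],float);q=np.atleast_2d(P)@W[:3,:3].T+W[:3,3]
    q=q*[1,-1,-1]
    return cv2.projectPoints(q.astype(float),np.zeros(3),np.zeros(3),K(d),np.array(d['dist'],float))[0].reshape(-1,2)
E
python3 - <<'E'
from h import *
for n in('scene','top'):
    d=cap(n,n+'0.png'); c,v=ray(d,[[d['cx'],d['cy']]]); print(n,c,v,d['fx'],d['dist'])
print(sense())
E
```

```text
pics
scene [1400.7030423   257.49381626 1064.92056378] [[-0.60428372 -0.19288303 -0.77307006]] 395.61317179106584 [-0.04297323  0.          0.          0.          0.        ]
top [ 488.58787948   38.2765874  1151.50100506] [[ 1.14521421e-01 -2.49695943e-05 -9.93420779e-01]] 422.5665704757838 [-0.12930677  0.          0.          0.          0.        ]
{'time_s': 0.1, 'joints': array([-1.51740440e+00,  3.13399449e-01,  1.49836465e+00, -2.35294895e-05,
        1.33099034e+00, -2.23370610e-01]), 'dq': array([-0.00053972, -0.00069312, -0.00012867,  0.00069728,  0.00037248,
        0.00067357]), 'tau': array([ 3.58333848e-03, -4.12895679e+01, -2.60142303e+01, -1.35633245e-04,
        3.00341359e-03, -2.07507816e-05]), 'eef_pos': array([ 143.43728489, -504.78648749,  230.78820272]), 'ee_rot': array([-5.79766713e-04,  9.90440028e-01,  1.37942790e-01,  3.79251203e-05]), 'force': array([-1.03998818, -0.16494273, -0.33455683]), 'wrist_torque': array([0.02490394, 0.0173113 , 0.04462376]), 'grip_width': 0.9976174995482092}
```

View pics/scene0.png

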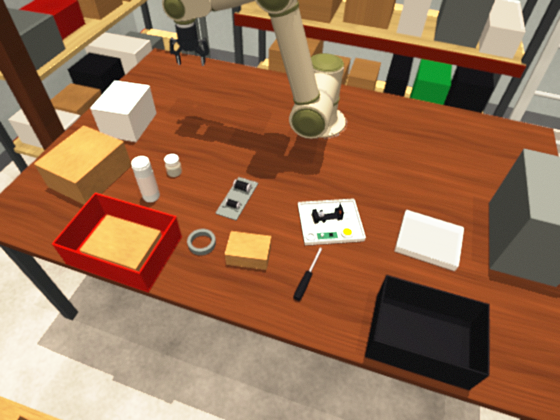

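View pics/top0.png

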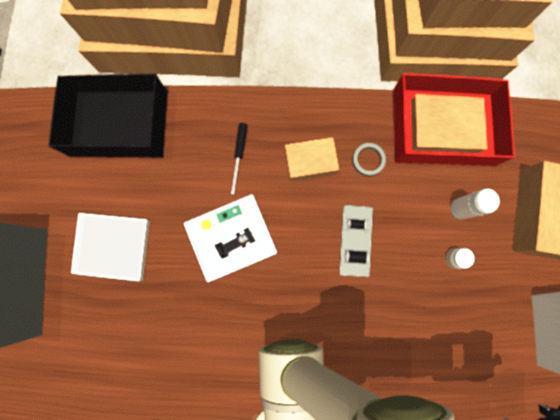

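Run:
```python
import cv2,numpy as np
t=cv2.imread('pics/top0.png');s=cv2.imread('pics/scene0.png')
r=lambda a,x,y,w,h:cv2.resize(a[y:y+h,x:x+w],(400,300),interpolation=cv2.INTER_CUBIC)
o=np.vstack([np.hstack([r(t,178,190,104,78*1+6),r(t,305,200,106,80)]),np.hstack([r(s,290,194,80,60),r(s,205,170,64,48)])])
cv2.imwrite('pics/crop.png',o)
```

```text
(no output)
```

View pics/crop.png

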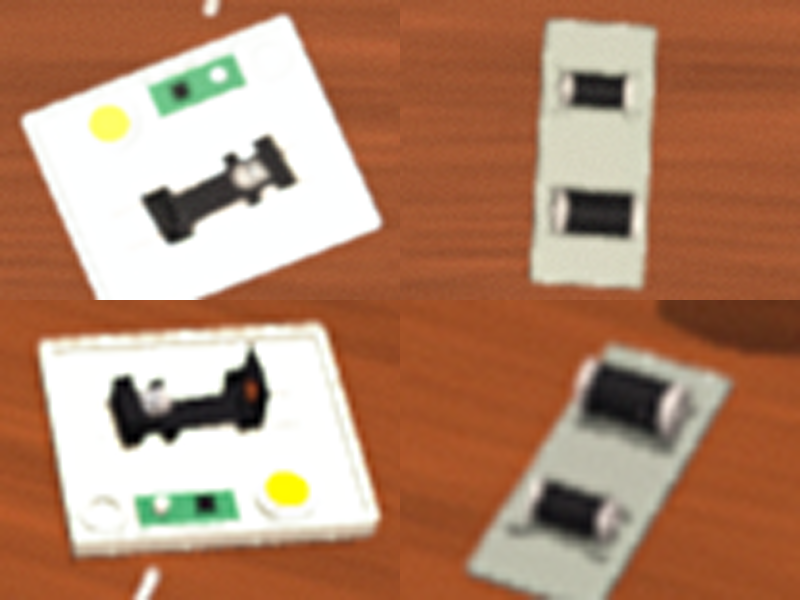

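```bash
cat > m.py <<'E'
from h import *
def big(m,roi):
    x,y,w,h=roi; z=np.zeros_like(m); z[y:y+h,x:x+w]=m[y:y+h,x:x+w]
    cs,_=cv2.findContours(z,cv2.RETR_EXTERNAL,cv2.CHAIN_APPROX_NONE)
    return max(cs,key=cv2.contourArea)
E
python3 - <<'E'
from m import *
d=cap('top'); im=d['img']; hsv=cv2.cvtColor(im,cv2.COLOR_BGR2HSV)
# wood = saturated red/orange ; not wood
nw=((hsv[...,1]<90)).astype(np.uint8)*255
# lamp incl. coloured parts: hull
c=cv2.convexHull(big(nw,(175,185,110,100)))
w=onz(d,c.reshape(-1,2).astype(float),20)[:,:2].astype(np.float32)
r=cv2.minAreaRect(w); print('lamp',r)
c=big(nw,(325,195,60,90)); w=onz(d,c.reshape(-1,2).astype(float),3)[:,:2].astype(np.float32)
print('rack',cv2.minAreaRect(w),cv2.boundingRect(c))
g=cv2.cvtColor(im,cv2.COLOR_BGR2GRAY)
for roi in((340,245,40,25),(340,214,40,22)):
    x,y,ww,h=roi
    c=big((g<90).astype(np.uint8)*255,roi); ww_=onz(d,c.reshape(-1,2).astype(float),22.5)[:,:2].astype(np.float32)
    print('black',cv2.minAreaRect(ww_),cv2.boundingRect(c))
    print(g[y+3:y+h-3:2,x:x+ww])
s=cap('scene')
r=lambda a,x,y,w,h:cv2.resize(a[y:y+h,x:x+w],(400,300),interpolation=cv2.INTER_NEAREST)
o=np.vstack([np.hstack([r(im,336,242,40,30),r(im,336,208,40,30)]),np.hstack([r(s['img'],228,172,32,24),r(s['img'],220,190,32,24)])])
cv2.imwrite('pics/zoom.png',o)
E
```

```text
lamp ((539.269287109375, 179.58592224121094), (176.87042236328125, 206.58169555664062), 24.205617904663086)
rack ((539.9168701171875, -162.69564819335938), (82.81587982177734, 192.6280975341797), 86.75747680664062) (339, 205, 34, 72)
black ((496.10504150390625, -162.30287170410156), (29.27267074584961, 43.152217864990234), 0.34263527393341064) (349, 251, 17, 12)
[[135 181 208 213 213 208 208 210 208 206 211 209 209 207 213 212 214 212
  214 215 214 214 213 212 211 214 213 213 211 208 175 132 108 106 105 105
  105 109 107 109]
 [143 198 219 213 194 165 159 157 142 114 110 118 123 135 149 161 164 160
  164 166 169 171 169 173 174 180 186 201 210 204 175 127 104 100 104 106
  108 103 104 103]
 [139 194 217 215 195 154 155 185 160  91  39  26  22  26  30  29  32  35
   36  34  40  47  46  49  52  60 107 165 196 195 159 117  96 101 100 104
  100 103  99 105]
 [134 193 215 207 176 160 176 219 208 134  56  30  35  31  31  35  33  28
   30  27  29  27  32  33  25  38 103 183 214 201 151 111 101 107 106 107
  103 104 107 103]
 [132 190 216 207 182 177 200 223 206 133  61  42  46  48  46  43  
[... 1699 characters left out ...]
  95  96  96
   97  95  93  95]
 [ 97 104 138 188 212 215 199 174 176 180 134  59  34  35  36  37  40  37
   41  41  43  42  37  58 152 224 225 211 210 212 211 199 145 106 103  99
  108 102 104 103]
 [100 115 150 192 210 213 200 179 163 144  99  62  51  51  51  48  38  34
   33  28  32  30  27  58 145 217 221 211 211 210 206 176 133 102  99 103
  106 104 103 101]
 [ 97 118 158 195 206 195 193 191 191 183 182 183 179 178 174 168 159 155
  154 151 150 144 143 142 156 187 198 198 199 210 203 176 128 102 103 100
  105 102 104 104]
 [101 130 181 207 212 209 207 209 210 208 211 212 214 214 214 213 215 213
  213 215 211 212 214 204 192 193 197 203 203 207 203 167 123 107 104 104
  107 106 110 109]]
```

View pics/zoom.png

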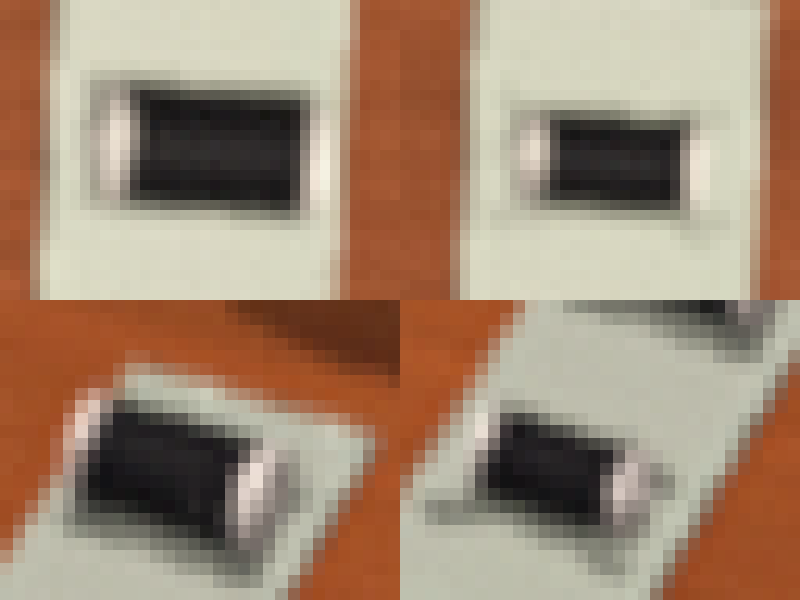

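The scene view shows the big cell in the near bay (zoom lower left, scene px ~243,190). The top view puts it at px ~(357,257). The lamp is at top px (230,238), with its spring end at about (250,230) and its contact and lip end at about (222,246). The nub is probably at +y, which I'll check once the cell is lifted. Moving over the cell now.

Request:
play_rows --pt "29 29 0 0 0 0.105 1" --pt "29 29 0 0 0 0.105 1" --pt "29 29 0 0 0 0.105 1" --pt "29 29 0 0 0 0.105 1" --pt "29 29 0 0 0 0.105 1" --grip_force 40

```text
time_s: 0.62
eef_pos: [286.8, -358.8, 229.1]
ee_rot: [-0.001, 0.919, 0.394, -0.001]
force: [0.7, -0.8, 0.6]
grip_width: 1.003
```

Request:
play_rows --pt "29 29 0 0 0 0.105 1" --pt "29 29 0 0 0 0.105 1" --pt "29 29 0 0 0 0.105 1" --pt "29 29 0 0 0 0.105 1" --pt "29 29 0 0 0 0.105 1"

```text
time_s: 1.03
eef_pos: [432.4, -209.4, 229.4]
ee_rot: [-0.0, 0.777, 0.629, -0.001]
force: [-0.1, -1.1, 0.3]
grip_width: 0.999
```

```bash
cat > st.py <<'E'
from h import *
from scipy.spatial.transform import Rotation as R
def st():
    s=sense(); q=s['ee_rot']; M=R.from_quat([q[1],q[2],q[3],q[0]]).as_matrix()
    print('t %.2f'%s['time_s'],'pos',s['eef_pos'].round(1),'jaw yaw %.2f'%np.degrees(np.arctan2(M[1,1],M[0,1])),'toolz',M[:,2].round(4),'F',s['force'].round(2),'T',s['wrist_torque'].round(2),'g %.3f'%s['grip_width'],'q6 %.2f'%s['joints'][5])
    return s,M
if __name__=='__main__': st()
E
python3 st.py
```

```text
t 1.03 pos [ 432.4 -209.4  229.4] jaw yaw -12.00 toolz [-1.6e-03 -4.0e-04 -1.0e+00] F [-0.08 -1.1   0.3 ] T [-0.02  0.01  0.  ] g 0.999 q6 -0.48
```

Request:
play_rows --pt "32 24 0 0 0 0.075 1" --pt "32 24 -20 0 0 0.075 1" --pt "0 0 -40 0 0 0 1" --pt "0 0 -40 0 0 0 1" --pt "0 0 -40 0 0 0 1"

```text
time_s: 1.45
eef_pos: [503.6, -155.7, 94.9]
ee_rot: [0.009, 0.719, 0.695, 0.003]
force: [1.6, -0.6, -0.2]
grip_width: 1.002
```

```bash
python3 st.py
```

```text
t 1.45 pos [ 503.6 -155.7   94.9] jaw yaw -1.93 toolz [ 0.0167 -0.0095 -0.9998] F [ 1.59 -0.62 -0.25] T [-0.   -0.04  0.03] g 1.002 q6 -0.49
```

Request:
play_rows --pt "-7.5 -5.5 0 0.01 0.017 -0.025 1" --pt "0 0 -35 0 0 0 1" --pt "0 0 0 0 0 0 1"

```text
time_s: 1.7
eef_pos: [492.0, -159.5, 53.7]
ee_rot: [-0.008, 0.728, 0.685, -0.002]
force: [-1.2, 0.5, -2.1]
grip_width: 0.996
```

```bash
python3 st.py
python3 - <<'E'
from h import *
d=cap('top');s=cap('scene')
r=lambda a,x,y,w,h:cv2.resize(a[y:y+h,x:x+w],(400,300),interpolation=cv2.INTER_CUBIC)
cv2.imwrite('pics/g.png',np.hstack([r(d['img'],317,212,80,60),r(s['img'],205,160,80,60)]))
E
```

```text
t 1.70 pos [ 492.  -159.5   53.7] jaw yaw -3.52 toolz [-0.0149  0.0088 -0.9998] F [-1.23  0.55 -2.06] T [0.02 0.03 0.02] g 0.996 q6 -0.48
```

View pics/g.png

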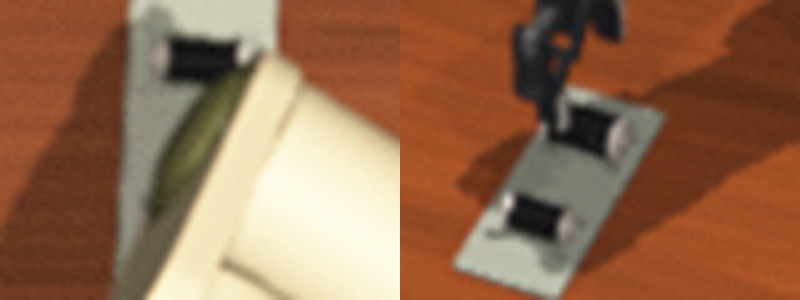

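Request:
play_rows --pt "4 -1 0 -0.009 -0.015 0 1" --pt "0 0 0 0 0 0 1" --pt "0 0 0 0 0 0 1"

```text
time_s: 2.05
eef_pos: [503.1, -165.3, 67.8]
ee_rot: [0.012, 0.729, 0.685, 0.003]
force: [0.0, -0.1, 0.6]
grip_width: 1.002
```

```bash
python3 st.py
```

```text
t 2.05 pos [ 503.1 -165.3   67.8] jaw yaw -3.57 toolz [ 0.0219 -0.0133 -0.9997] F [ 0.   -0.07  0.63] T [-0.01 -0.01 -0.02] g 1.002 q6 -0.48
```

Request:
play_rows --pt "0 0 0 0 0 0 1"

```text
time_s: 2.13
eef_pos: [503.8, -165.7, 69.6]
ee_rot: [0.014, 0.729, 0.685, 0.004]
force: [0.5, -0.1, -0.6]
grip_width: 1.001
```

Request:
play_rows --pt "0 0 0 0 0 0 1"

```text
time_s: 2.22
eef_pos: [504.2, -166.0, 70.7]
ee_rot: [0.015, 0.729, 0.685, 0.004]
force: [0.6, 0.6, -0.2]
grip_width: 0.998
```

```bash
python3 st.py; python3 -c "
from st import *
s=sense();print(s['dq'].round(3))"
```

```text
t 2.22 pos [ 504.2 -166.    70.7] jaw yaw -3.58 toolz [ 0.0259 -0.0157 -0.9995] F [ 0.64  0.64 -0.24] T [0.02 0.02 0.01] g 0.998 q6 -0.48
[-0.001 -0.018 -0.009  0.002  0.008  0.001]
```

Request:
play_rows --pt "-4 2 -10 0.008 0.013 0 1" --pt "-4 2 -10 0.008 0.013 0 1" --pt "0 0 0 0 0 0 1" --pt "0 0 0 0 0 0 1"

```text
time_s: 2.55
eef_pos: [495.3, -161.5, 49.4]
ee_rot: [-0.001, 0.729, 0.685, -0.0]
force: [0.5, -0.4, -0.3]
grip_width: 1.004
```

```bash
python3 st.py
```

```text
t 2.55 pos [ 495.3 -161.5   49.4] jaw yaw -3.58 toolz [-0.0025  0.0017 -1.    ] F [ 0.52 -0.36 -0.34] T [-0.02  0.03 -0.02] g 1.004 q6 -0.48
```

Request:
play_rows --pt "0 0 -12 0 0 0 1" --pt "0 0 -12 0 0 0 1" --pt "0 0 -10 0 0 0 1" --pt "0 0 -4 0 0 0 1" --pt "0 0 0 0 0 0 1"

```text
time_s: 2.97
eef_pos: [494.9, -161.2, 8.7]
ee_rot: [-0.002, 0.729, 0.685, -0.001]
force: [-0.5, 0.0, -0.4]
grip_width: 0.998
```

```bash
python3 st.py
```

```text
t 2.97 pos [ 494.9 -161.2    8.7] jaw yaw -3.58 toolz [-0.004   0.0027 -1.    ] F [-0.47  0.01 -0.39] T [-0.04 -0.03  0.02] g 0.998 q6 -0.48
```

Request:
play_rows --pt "1 0 -4.5 0 0 0 1" --pt "0 0 0 0 0 0 0.2" --pt "0 0 0 0 0 0 -1" --pt "0 0 0 0 0 0 -1" --pt "0 0 0 0 0 0 -1" --grip_force 40

```text
time_s: 3.38
eef_pos: [496.6, -161.5, 4.8]
ee_rot: [-0.002, 0.729, 0.685, -0.0]
force: [-0.5, 1.0, -0.1]
grip_width: 0.455
```

Request:
play_rows --pt "0 0 0 0 0 0 -1" --pt "0 0 0 0 0 0 -1" --pt "0 0 0 0 0 0 -1"

```text
time_s: 3.63
eef_pos: [496.3, -161.6, 6.0]
ee_rot: [-0.002, 0.729, 0.685, -0.001]
force: [-1.0, -0.8, -0.6]
grip_width: 0.375
```

```bash
python3 st.py
```

```text
t 3.63 pos [ 496.3 -161.6    6. ] jaw yaw -3.55 toolz [-0.0035  0.0017 -1.    ] F [-1.01 -0.76 -0.61] T [-0.    0.05  0.03] g 0.375 q6 -0.48
```

Request:
play_rows --pt "0 0 8 0 0 0 -1" --pt "0 0 15 0 0 0 -1" --pt "0 0 30 0 0 0 -1" --pt "0 0 30 0 0 0 -1" --pt "0 0 30 0 0 0 -1"

```text
time_s: 4.05
eef_pos: [492.9, -159.5, 119.0]
ee_rot: [-0.008, 0.729, 0.685, -0.002]
force: [-0.2, -0.7, -0.1]
grip_width: 0.378
```

Request:
play_rows --pt "0 20 30 0 0 0 -1" --pt "5 30 25 0 0 0 -1" --pt "5 25 10 0 0 0 -1" --pt "0 10 0 0 0 0 -1" --pt "0 0 0 0 0 0 -1"

```text
time_s: 4.47
eef_pos: [504.7, -72.9, 196.8]
ee_rot: [-0.001, 0.73, 0.684, 0.001]
force: [-1.2, -0.7, -1.4]
grip_width: 0.37
```

```bash
python3 st.py
python3 - <<'E'
from h import *
d=cap('top');s=cap('scene')
p=sense()['eef_pos']+[0,0,19]
a=proj(s,p)[0];b=proj(d,p)[0];print(a,b)
def r(im,c,w,h,W,H):
    x=int(c[0]-w/2);y=int(c[1]-h/2);print(x,y);return cv2.resize(im[y:y+h,x:x+w],(W,H),interpolation=cv2.INTER_CUBIC)
cv2.imwrite('pics/l.png',np.hstack([r(s['img'],a,40,40,400,400),r(d['img'],b,80,80,400,400)]))
E
```

```text
t 4.47 pos [504.7 -72.9 196.8] jaw yaw -3.72 toolz [ 0.001   0.0024 -1.    ] F [-1.2  -0.68 -1.36] T [-0.03  0.02 -0.03] g 0.370 q6 -0.31
[262.40165147 152.69759996] [333.02432101 251.69328825]
242 132
293 211
```

View pics/l.png

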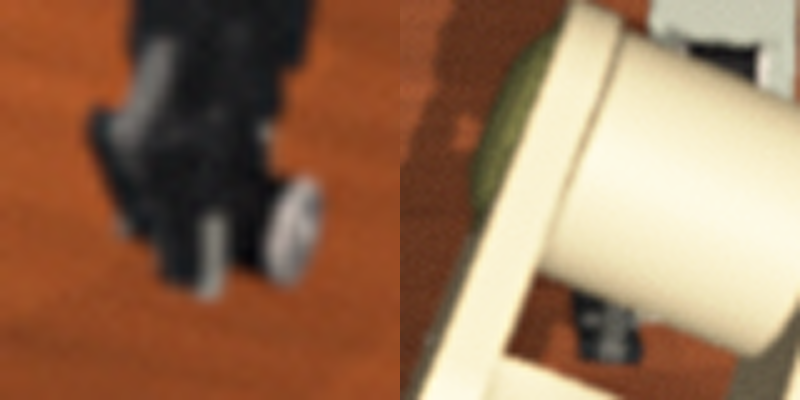

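Run:
```python
from h import *
g=np.mean([cap('scene')['img'] for _ in range(4)],0)
print(g[146:164,264:280].mean(2).astype(int))
im=g[142:168,258:284].astype(np.uint8)
cv2.imwrite('pics/n.png',cv2.resize(im,(390,390),interpolation=cv2.INTER_NEAREST))
```

```text
[[ 30  24  26  50  86  95  91  90  88  87  87  84  84  83  84  82]
 [ 27  22  21  35  74  90  92  91  91  90  90  88  87  86  85  85]
 [ 23  22  20  32  68  85  88  89  89  89  89  91  88  89  88  87]
 [ 22  21  18  25  45  59  72  88  94  89  87  87  88  89  90  90]
 [ 24  22  21  20  20  31  67 110 120  99  85  84  86  87  87  87]
 [ 25  25  22  22  18  50 115 151 143 109  89  85  84  83  84  85]
 [ 30  25  25  22  30  89 158 159 128 101  89  85  85  84  85  86]
 [ 43  24  22  20  45 119 168 145 117 101  90  86  84  84  85  85]
 [ 57  24  20  19  63 144 166 138 128 106  92  88  88  88  87  85]
 [ 61  26  21  25  79 155 158 138 130 107  90  87  88  89  88  88]
 [ 60  20  19  31  86 149 139 128 116  99  89  88  90  88  87  88]
 [ 61  18  12  29  88 140 123 106 101  92  87  89  89  88  89  88]
 [ 66  27  16  32  87 128 116 101  93  88  86  87  87  88  89  88]
 [ 80  54  46  46  75 112 111  99  91  86  86  87  85  86  87  86]
 [ 93  78  76  70  76  95 101  93  87  85  87  87  85  86  86  87]
 [ 90  82  81  79  81  83  86  83  83  83  82  83  84  85  85  85]
 [ 85  83  83  83  82  82  82  82  82  82  81  83  82  83  83  85]
 [ 81  82  83  84  83  82  84  83  83  84  84  83  83  82  83  84]]
```

View pics/n.png

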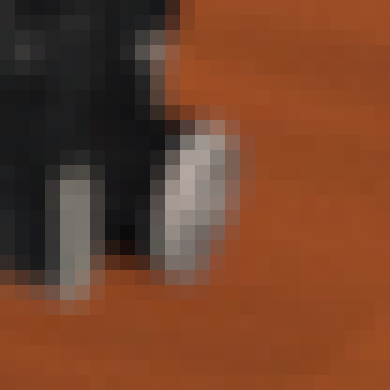

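Request:
play_rows --pt "12 0 20 0 0 -0.12 -1" --pt "12 0 25 0 0 -0.12 -1" --pt "12 0 25 0 0 -0.12 -1" --pt "12 0 20 0 0 -0.12 -1" --pt "8 0 10 0 0 -0.12 -1"

```text
time_s: 5.18
eef_pos: [558.4, -78.6, 293.2]
ee_rot: [-0.008, 0.905, 0.426, -0.001]
force: [0.2, 0.2, -1.2]
grip_width: 0.374
```

Request:
play_rows --pt "0 0 0 0.08 0.06 0 -1" --pt "0 0 0 0.08 0.06 0 -1" --pt "0 0 0 0.08 0.06 0 -1" --pt "0 0 0 0 0 0 -1" --pt "0 0 0 0 0 0 -1"

```text
time_s: 5.6
eef_pos: [560.1, -82.4, 293.5]
ee_rot: [-0.159, 0.895, 0.415, -0.032]
force: [-0.5, -0.6, -1.0]
grip_width: 0.372
```

```bash
python3 st.py
python3 - <<'E'
from h import *
from st import st
L=[cap('scene') for _ in range(4)]
s,M=st(); p=s['eef_pos']-19*M[:,2]
a=proj(L[0],[p,p+M[:,0]*30,p-M[:,0]*30]);print(a)
g=np.mean([l['img'] for l in L],0)
x,y=a[0].astype(int)
im=g[y-20:y+20,x-20:x+20].astype(np.uint8)
cv2.imwrite('pics/n2.png',cv2.resize(im,(480,480),interpolation=cv2.INTER_CUBIC))
E
```

```text
t 5.60 pos [560.1 -82.4 293.5] jaw yaw -39.56 toolz [-0.189   0.258  -0.9475] F [-0.46 -0.57 -0.99] T [-0.12 -0.08 -0.  ] g 0.372 q6 0.30
t 5.80 pos [559.6 -80.9 294.7] jaw yaw -39.43 toolz [-0.1886  0.2576 -0.9477] F [-0.4   0.25 -1.35] T [-0.14 -0.11 -0.03] g 0.371 q6 0.30
[[251.69196734 139.24511409]
 [256.59850606 144.51520665]
 [246.93889935 134.14128151]]
```

View pics/n2.png

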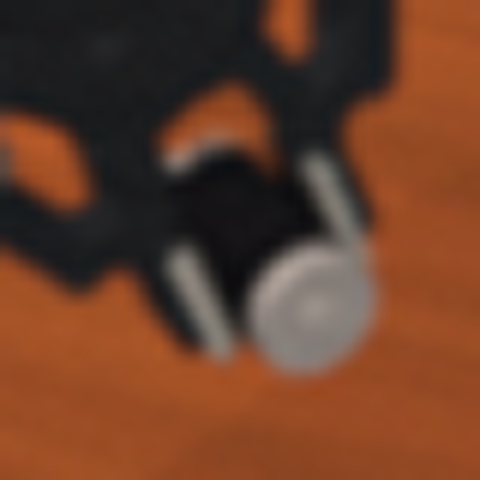

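```bash
cat > lamp.py <<'E'
from m import *
def avg(n,k=4):
    L=[cap(n) for _ in range(k)]; d=L[0]; d['img']=np.mean([l['img'] for l in L],0).astype(np.uint8); return d
def rect(d,roi,z):
    x,y,w,h=roi; im=cv2.resize(d['img'][y:y+h,x:x+w],None,fx=6,fy=6,interpolation=cv2.INTER_CUBIC)
    b=im[...,0].astype(int)   # blue: wood ~ 30, white ~ 240
    m=(b>140).astype(np.uint8)*255
    cs,_=cv2.findContours(m,cv2.RETR_EXTERNAL,cv2.CHAIN_APPROX_NONE); c=cv2.convexHull(max(cs,key=cv2.contourArea)).reshape(-1,2)
    px=(c+.5)/6-.5+[x,y]
    return cv2.minAreaRect(onz(d,px.astype(float),z)[:,:2].astype(np.float32))
def rectify(d,c,yaw,z,sc=4):
    X,Y=np.meshgrid(np.arange(-70,30,1/sc),np.arange(60,-60,-1/sc)) # rows: lamp y from +60 to -60 ; cols lamp x -70..30
    a=np.radians(yaw); P=np.stack([c[0]+X*np.cos(a)-Y*np.sin(a),c[1]+X*np.sin(a)+Y*np.cos(a),np.full_like(X,z)],-1).reshape(-1,3)
    p=proj(d,P).reshape(*X.shape,2).astype(np.float32)
    return cv2.remap(d['img'],p[...,0],p[...,1],cv2.INTER_CUBIC)
E
python3 - <<'E'
from lamp import *
t=avg('top');s=avg('scene')
rt=rect(t,(175,185,110,100),20); rs=rect(s,(288,190,85,62),20)
print(rt,rs)
np.savez('lampimgs.npz',t=t['img'],s=s['img'])
A=rectify(t,rt[0],rt[2],32.5); B=rectify(s,rt[0],rt[2],32.5)
o=np.hstack([A,B]);
for k in range(-50,51,10): cv2.putText(o,str(k),(2,int((60-k)*4)),0,.35,(0,0,255),1); cv2.line(o,(0,int((60-k)*4)),(12,int((60-k)*4)),(0,0,255),1)
for k in(0,400): cv2.line(o,(k+200,0),(k+200,20),(0,0,255),1)
cv2.imwrite('pics/rect.png',o)
E
```

```text
((539.2050170898438, 179.81167602539062), (175.4666748046875, 205.18121337890625), 24.161836624145508) ((540.9589233398438, 182.43548583984375), (186.72718811035156, 206.4153594970703), 24.1262149810791)
```

View pics/rect.png

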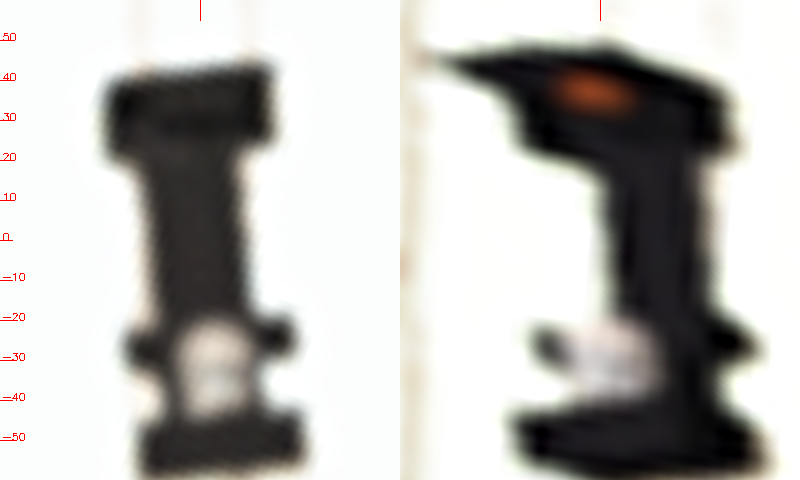

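Run:
```python
from lamp import *
I=np.load('lampimgs.npz')
for n,roi in(('top',(175,185,110,100)),('scene',(288,190,85,62))):
    d=cap(n); d['img']=I[n[0]]
    x,y,w,h=roi; im=cv2.resize(d['img'][y:y+h,x:x+w],None,fx=6,fy=6,interpolation=cv2.INTER_CUBIC)
    m=(im[...,0]>140).astype(np.uint8)*255
    cs,_=cv2.findContours(m,cv2.RETR_EXTERNAL,cv2.CHAIN_APPROX_NONE); c=max(cs,key=cv2.contourArea).reshape(-1,2)
    P=onz(d,((c+.5)/6-.5+[x,y]).astype(float),20)[:,:2]
    r=cv2.minAreaRect(P.astype(np.float32)); a=np.radians(r[2]); Rm=np.array([[np.cos(a),np.sin(a)],[-np.sin(a),np.cos(a)]])
    q=(P-r[0])@Rm.T; hw,hh=r[1][0]/2,r[1][1]/2
    for name,sel,ax in(('+x',(q[:,0]>hw-8)&(abs(q[:,1])<hh-20),1),('-x',(q[:,0]<-hw+8)&(abs(q[:,1])<hh-20),1),('+y',(q[:,1]>hh-8)&(abs(q[:,0])<hw-20),0),('-y',(q[:,1]<-hh+8)&(abs(q[:,0])<hw-20),0)):
        if sel.sum()<10: print(n,name,'none');continue
        pts=q[sel]; pf=np.polyfit(pts[:,ax],pts[:,1-ax],1); print(n,name,'offset %.1f'%pf[1],'angle %.2f'%(np.degrees(np.arctan(pf[0]))*(-1 if ax==1 else 1)),len(pts))
    print(r)
    g=im.max(2); b=((g<110)).astype(np.uint8)*255
    cs,_=cv2.findContours(b,cv2.RETR_EXTERNAL,cv2.CHAIN_APPROX_NONE)
    for c in cs:
        if cv2.contourArea(c)<3000: continue
        P=onz(d,((c.reshape(-1,2)+.5)/6-.5+[x,y]).astype(float),30)[:,:2].astype(np.float32)
        print('black',cv2.minAreaRect(P))
```

```text
top +x offset 87.1 angle 0.06 338
top -x offset -87.1 angle -0.01 343
top +y offset 102.1 angle 0.11 280
top -y offset -102.1 angle 0.06 278
((539.2050170898438, 179.81167602539062), (175.4666748046875, 205.18121337890625), 24.161836624145508)
black ((440.4927978515625, 105.60581970214844), (46.858734130859375, 150.15020751953125), 1.452479600906372)
black ((524.951904296875, 164.93316650390625), (41.027687072753906, 100.35548400878906), 29.272377014160156)
scene +x offset 91.5 angle 0.02 301
scene -x offset -91.9 angle -0.03 278
scene +y offset 102.6 angle 0.06 200
scene -y offset -102.7 angle 0.12 204
((540.9589233398438, 182.43548583984375), (186.72718811035156, 206.4153594970703), 24.1262149810791)
black ((524.95361328125, 167.62400817871094), (65.07865142822266, 113.13263702392578), 32.56297302246094)
black ((442.4361267089844, 133.8766632080078), (46.36770248413086, 142.92689514160156), 19.63429832458496)
```

Run:
```python
from lamp import *
I=np.load('lampimgs.npz')
d=cap('top'); d['img']=I['t']
C=(539.7,181.0)
for z,ys in((16,range(-16,20,4)),(30,(-30,-28,-26,-24,20,24,28,32)),(41,(-56,-54,-52,-50,-48,-46)),(53.5,(24,28,32,36,40))):
    A=rectify(d,C,24.16,z)[...,1].astype(float)  # green
    for y in ys:
        r=A[int((60-y)*4)-2:int((60-y)*4)+3].mean(0); k=np.where(r<130)[0]; X=-70+k/4
        k=k[(X>-50)&(X<10)]; X=-70+k/4
        if len(X): print(z,y,'%.1f %.1f c %.2f w %.1f'%(X[0],X[-1],(X[0]+X[-1])/2,X[-1]-X[0]))
    # cols along centre
    c=A[:,int(50*4)-8:int(50*4)+8].mean(1); k=np.where(c<130)[0]; print('ycol',60-k[0]/4,60-k[-1]/4)
```

```text
16 -16 -31.2 -7.0 c -19.12 w 24.2
16 -12 -31.8 -7.8 c -19.75 w 24.0
16 -8 -32.0 -8.0 c -20.00 w 24.0
16 -4 -32.2 -8.5 c -20.38 w 23.8
16 0 -32.8 -8.5 c -20.62 w 24.2
16 4 -32.5 -9.0 c -20.75 w 23.5
16 8 -33.2 -9.8 c -21.50 w 23.5
16 12 -34.0 -9.5 c -21.75 w 24.5
16 16 -35.0 -10.0 c -22.50 w 25.0
ycol 43.5 -58.5
30 -30 -38.5 -3.2 c -20.88 w 35.2
30 -28 -39.0 1.8 c -18.62 w 40.8
30 -26 -38.8 2.5 c -18.12 w 41.2
30 -24 -37.5 2.2 c -17.62 w 39.8
30 20 -42.2 -10.8 c -26.50 w 31.5
30 24 -44.0 -4.2 c -24.12 w 39.8
30 28 -44.2 -2.8 c -23.50 w 41.5
30 32 -44.2 -3.2 c -23.75 w 41.0
ycol 41.75 -59.0
41 -56 -36.5 3.0 c -16.75 w 39.5
41 -54 -36.5 3.8 c -16.38 w 40.2
41 -52 -36.2 3.8 c -16.25 w 40.0
41 -50 -36.0 3.5 c -16.25 w 39.5
41 -48 -34.8 3.2 c -15.75 w 38.0
41 -46 -31.8 2.5 c -14.62 w 34.2
ycol 40.25 -59.5
53.5 24 -45.5 -5.0 c -25.25 w 40.5
53.5 28 -45.5 -5.2 c -25.38 w 40.2
53.5 32 -45.2 -5.5 c -25.38 w 39.8
53.5 36 -42.0 -5.5 c -23.75 w 36.5
53.5 40 -12.2 -8.2 c -10.25 w 4.0
ycol 38.75 -59.75
```

Run:
```python
from lamp import *
I=np.load('lampimgs.npz')
d=cap('top'); d['img']=I['t']
a=np.radians(24.16); C=np.array([539.7,181.0])+(-20.5)*np.array([np.cos(a),np.sin(a)]) # cradle mid
print('mid0',C)
yaw=29.7; b=np.radians(yaw)
c=C+20*np.array([np.cos(b),np.sin(b)])   # so x=-20 col is the cradle axis
def runs(v,th=130):
    k=(v<th).astype(int); e=np.where(np.diff(np.r_[0,k,0]))[0]; return [(round(60-s/4,1),round(60-t/4,1)) for s,t in zip(e[::2],e[1::2])]
for z in(16,30,41):
    A=rectify(d,c,yaw,z)[...,1].astype(float)
    for x in(-41,-39,-20,-1,1):
        k=int((x+70)*4); print(z,x,runs(A[:,k-3:k+4].mean(1)))
    for y in(-52,-28,-26,-10,0,10,26,30):
        r=A[int((60-y)*4)-2:int((60-y)*4)+3].mean(0);k=np.where(r<130)[0];X=-70+k/4;X=X[(X>-50)&(X<10)]; print('   y',y,X[0],X[-1],(X[0]+X[-1])/2)
A=rectify(d,c,yaw,32.5); B=rectify(d,c,yaw,32.5)[...,1]
k=int(50*4); print('centre col green z32.5, y=-10..-50:',[int(B[int((60-y)*4),k-6:k+7].mean()) for y in range(-10,-52,-2)])
```

```text
mid0 [520.99567548 172.60963384]
16 -41 []
16 -39 [(np.float64(39.5), np.float64(23.8)), (np.float64(-22.0), np.float64(-29.5)), (np.float64(-48.2), np.float64(-57.2))]
16 -20 [(np.float64(43.0), np.float64(-21.0)), (np.float64(-43.2), np.float64(-58.8))]
16 -1 [(np.float64(43.5), np.float64(23.2)), (np.float64(-21.5), np.float64(-30.5)), (np.float64(-45.2), np.float64(-58.2))]
16 1 [(np.float64(42.8), np.float64(24.8)), (np.float64(-22.8), np.float64(-29.2)), (np.float64(-46.8), np.float64(-56.8))]
   y -52 -39.75 1.75 -19.0
   y -28 -39.75 1.5 -19.125
   y -26 -40.0 1.75 -19.125
   y -10 -32.5 -8.5 -20.5
   y 0 -32.0 -8.0 -20.0
   y 10 -32.0 -8.0 -20.0
   y 26 -40.0 1.5 -19.25
   y 30 -40.0 1.75 -19.125
30 -41 [(np.float64(31.5), np.float64(27.2)), (np.float64(27.0), np.float64(24.5)), (np.float64(-24.5), np.float64(-27.8))]
30 -39 [(np.float64(39.2), np.float64(21.2)), (np.float64(-22.2), np.float64(-31.2)), (np.float64(-46.8), np.float64(-58.8))]
30 -20 [(np.float64(41.2), np.float64(-22.0)), (np.float64(-43.8), np.float64(-59.2))]
30 -1 [(np.float64(41.2), np.float64(22.5)), (np
[... 467 characters left out ...]
9 [(np.float64(38.8), np.float64(19.8)), (np.float64(-22.8), np.float64(-32.5)), (np.float64(-46.5), np.float64(-59.8))]
41 -20 [(np.float64(40.0), np.float64(-22.8)), (np.float64(-44.0), np.float64(-60.0))]
41 -1 [(np.float64(39.0), np.float64(23.0)), (np.float64(-25.2), np.float64(-30.0)), (np.float64(-49.2), np.float64(-56.8))]
41 1 []
   y -52 -41.0 -1.0 -21.0
   y -28 -41.75 -0.75 -21.25
   y -26 -41.75 -1.0 -21.375
   y -10 -34.0 -10.75 -22.375
   y 0 -33.75 -10.5 -22.125
   y 10 -34.0 -10.25 -22.125
   y 26 -41.5 -0.75 -21.125
   y 30 -41.75 -0.75 -21.25
centre col green z32.5, y=-10..-50: [45, 43, 42, 41, 50, 80, 127, 176, 207, 220, 214, 197, 192, 201, 210, 202, 170, 119, 73, 46, 42]
```

Top view, with the cradle edges rectified: the cradle axis lies at about 29.7° world yaw, some 5.5° from the tray's edges, and its middle is near (519, 175.5). The nub shows in the centre of the cell's +y end face. Next I'll write a target helper and move over the lamp with the nub end tilted up.

```bash
cat > go.py <<'E'
import sys,json
from st import *
P=json.load(open('par.json'))
b=np.radians(P['yaw']); u=np.array([-np.sin(b),np.cos(b),0]); v=np.array([np.cos(b),np.sin(b),0]); zz=np.array([0,0,1.])
mid=np.array([P['mid'][0],P['mid'][1],0])
def target(yf,zf,th,lat=0):
    t=np.radians(th); x=np.cos(t)*u+np.sin(t)*zz; z=np.sin(t)*u-np.cos(t)*zz
    c=mid+lat*v+yf*u+zf*zz+29.5*0+30.5*x-16.5*z   # cell origin: 30.5 ahead of the flat end
    M=np.c_[x,np.cross(z,x),z]
    return c+P['ax']*z-P['e']*x, M
def cur(show=True):
    s=sense(); q=s['ee_rot']; M=R.from_quat([q[1],q[2],q[3],q[0]]).as_matrix()
    c=s['eef_pos']-P['ax']*M[:,2]+P['e']*M[:,0]
    f=c-30.5*M[:,0]+16.5*M[:,2]-mid
    th=np.degrees(np.arcsin(M[2,0])); F=s['force']
    if show: print('t %.2f yf %.1f zf %.1f lat %.1f th %.1f roll %.1f dyaw %.1f | Fu %.2f Fv %.2f Fz %.2f T %s g %.3f'%(s['time_s'],f@u,f[2],f@v,th,np.degrees(np.arcsin(M[2,1])),np.degrees(np.arctan2(M[1,1],M[0,1]))-P['yaw'],F@u,F@v,F[2],s['wrist_torque'].round(2),s['grip_width']))
    return s,M
if __name__=='__main__':
    s,M=cur()
    if len(sys.argv)>2:
        yf,zf,th=map(float,sys.argv[1:4]); n=int(sys.argv[4]); lat=float(sys.argv[5]) if len(sys.argv)>5 else 0
        p,T=target(yf,zf,th,lat); d=p-s['eef_pos']; r=R.from_matrix(T@M.T).as_rotvec()
        print('total',d.round(1),r.round(3),'per row',(d/n).round(1),(r/n).round(4))
E
echo '{"yaw":29.7,"mid":[519.0,175.5],"ax":16.5,"e":0.0}' > par.json; python3 go.py -22 90 25 13
```

```text
t 6.40 yf -253.3 zf 292.1 lat -120.4 th 4.3 roll -18.2 dyaw -69.1 | Fu -0.20 Fv 0.08 Fz -0.55 T [-0.18 -0.13  0.03] g 0.373
total [ -43.6  261.6 -191.6] [ 0.344 -0.362  1.127] per row [ -3.4  20.1 -14.7] [ 0.0265 -0.0279  0.0867]
```

Request:
play_rows --pt "-3.4 20 -10 0.0265 -0.028 0.087 -1" --pt "-3.4 20 -15 0.0265 -0.028 0.087 -1" --pt "-3.4 20 -15 0.0265 -0.028 0.087 -1" --pt "-3.4 20 -15 0.0265 -0.028 0.087 -1" --pt "-3.4 20 -15 0.0265 -0.028 0.087 -1" --grip_force 60

```text
time_s: 6.82
eef_pos: [543.4, 18.6, 224.3]
ee_rot: [-0.176, 0.768, 0.615, 0.029]
force: [0.7, -0.0, -1.7]
grip_width: 0.364
```

Request:
play_rows --pt "-3.4 20 -15 0.0265 -0.028 0.087 -1" --pt "-3.4 20 -15 0.0265 -0.028 0.087 -1" --pt "-3.4 20 -15 0.0265 -0.028 0.087 -1" --pt "-3.4 20 -15 0.0265 -0.028 0.087 -1" --pt "-3.4 20 -12 0.0265 -0.028 0.087 -1"

```text
time_s: 7.23
eef_pos: [524.7, 123.3, 148.9]
ee_rot: [-0.184, 0.592, 0.78, 0.087]
force: [0.3, -0.9, -1.7]
grip_width: 0.369
```

Request:
play_rows --pt "-3.4 15 -8 0.0265 -0.028 0.087 -1" --pt "-3.4 8 -4 0.0265 -0.028 0.08 -1" --pt "0 0 0 0 0 0 -1" --pt "0 0 0 0 0 0 -1"

```text
time_s: 7.57
eef_pos: [515.3, 150.6, 133.8]
ee_rot: [-0.187, 0.511, 0.832, 0.108]
force: [0.2, -0.3, -0.3]
grip_width: 0.369
```

```bash
python3 go.py -22 70 25 4
```

```text
t 7.57 yf -47.4 zf 120.9 lat -17.0 th 24.9 roll -0.6 dyaw -2.6 | Fu -0.38 Fv -0.04 Fz -0.34 T [-0.2  -0.17 -0.  ] g 0.369
total [  0.9  29.8 -50.9] [ 0.006 -0.009  0.046] per row [  0.2   7.4 -12.7] [ 0.0015 -0.0024  0.0114]
```

Request:
play_rows --pt "0 7.5 -12.5 0.0015 -0.0024 0.0114 -1" --pt "0.2 7.5 -12.5 0.0015 -0.0024 0.0114 -1" --pt "0.2 7.5 -12.5 0.0015 -0.0024 0.0114 -1" --pt "0.2 7 -12 0.0015 -0.0024 0.0114 -1" --pt "0 0 0 0 0 0 -1"

```text
time_s: 7.98
eef_pos: [518.5, 178.9, 83.5]
ee_rot: [-0.184, 0.495, 0.842, 0.109]
force: [-0.3, 1.1, -0.5]
grip_width: 0.364
```

Request:
play_rows --pt "0 0 0 0 0 0 -1" --pt "0 0 0 0 0 0 -1"

```text
time_s: 8.15
eef_pos: [518.8, 178.7, 83.3]
ee_rot: [-0.185, 0.495, 0.842, 0.108]
force: [-0.0, -0.8, -1.8]
grip_width: 0.365
```

```bash
python3 go.py -24 45 25 3
```

```text
t 8.15 yf -24.9 zf 70.6 lat 1.0 th 24.7 roll -0.0 dyaw -0.6 | Fu -0.67 Fv -0.43 Fz -1.84 T [-0.19 -0.16 -0.02] g 0.365
total [ -1.6   0.  -25.4] [0.005 0.002 0.011] per row [-0.5  0.  -8.5] [0.0015 0.0007 0.0037]
```

Request:
play_rows --pt "-0.5 0 -8.5 0.0015 0.0007 0.0037 -1" --pt "-0.5 0 -8.5 0.0015 0.0007 0.0037 -1" --pt "-0.5 0 -8 0.0015 0.0007 0.0037 -1" --pt "0 0 0 0 0 0 -1" --pt "0 0 0 0 0 0 -1"

```text
time_s: 8.57
eef_pos: [518.0, 177.4, 56.9]
ee_rot: [-0.186, 0.491, 0.844, 0.109]
force: [0.2, -0.2, -0.4]
grip_width: 0.371
```

```bash
python3 go.py -24 31 25 3;python3 - <<'E'
from h import *
from go import *
d=cap('scene');t=cap('top')
p=target(-22,20,0)[0]; a=proj(d,p)[0]; b=proj(t,p)[0]
def r(im,c,w,h):
    x=int(c[0]-w/2);y=int(c[1]-h/2);return cv2.resize(im[y:y+h,x:x+w],(500,400),interpolation=cv2.INTER_CUBIC)
cv2.imwrite('pics/a.png',r(d['img'],a-[0,6],60,48))
E
```

```text
t 8.57 yf -25.5 zf 44.1 lat 0.1 th 24.9 roll 0.1 dyaw -0.1 | Fu -0.24 Fv 0.09 Fz -0.41 T [-0.28 -0.2   0.01] g 0.371
total [ -0.9   1.3 -13.1] [0.    0.002 0.001] per row [-0.3  0.4 -4.4] [0.     0.0007 0.0005]
```

View pics/a.png

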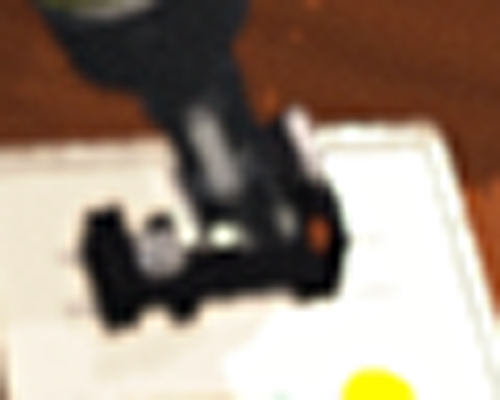

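Request:
play_rows --pt "-0.3 0.4 -4.5 0 0 0 -1" --pt "-0.3 0.4 -4.5 0 0 0 -1" --pt "-0.3 0.4 -4 0 0 0 -1" --pt "0 0 0 0 0 0 -1" --pt "0 0 0 0 0 0 -1"

```text
time_s: 9.08
eef_pos: [517.5, 178.8, 43.5]
ee_rot: [-0.185, 0.491, 0.844, 0.11]
force: [-0.1, -0.1, -1.0]
grip_width: 0.367
```

```bash
cat >> go.py <<'E'
def favg(k=5):
    L=[]
    for _ in range(k): optics.capture('top'); L.append(sense()['force'])
    L=np.array(L); m=L.mean(0); print('Favg u %.2f v %.2f z %.2f  sd %.2f'%(m@u,m@v,m[2],L.std(0).mean()))
E
python3 go.py -28 31 25 3; python3 -c "
from go import *
favg()"
```

```text
t 9.08 yf -24.0 zf 30.7 lat 0.3 th 24.9 roll 0.2 dyaw -0.1 | Fu -0.02 Fv -0.12 Fz -0.97 T [-0.25 -0.09 -0.04] g 0.367
total [ 1.7 -3.7  0.4] [0.    0.004 0.001] per row [ 0.6 -1.2  0.1] [0.0001 0.0013 0.0005]
Favg u -0.17 v 0.17 z -1.08  sd 0.40
```

Request:
play_rows --pt "0.7 -1.3 0.1 0 0.001 0 -1" --pt "0.7 -1.3 0.1 0 0.001 0 -1" --pt "0.7 -1.3 0 0 0 0 -1" --pt "0 0 0 0 0 0 -1"

```text
time_s: 9.67
eef_pos: [519.7, 175.0, 44.4]
ee_rot: [-0.187, 0.491, 0.844, 0.11]
force: [-1.6, 1.3, -2.0]
grip_width: 0.371
```

```bash
python3 -c "
from go import *
cur();favg()"
```

```text
t 9.67 yf -28.5 zf 31.5 lat 0.3 th 25.0 roll 0.1 dyaw -0.1 | Fu 1.93 Fv -0.74 Fz -2.04 T [ 0.03 -0.02  0.03] g 0.371
Favg u 2.15 v 0.02 z -1.53  sd 0.55
```

```bash
echo '{"yaw":29.7,"mid":[519.5,174.5],"ax":16.5,"e":0.0}' > par.json; python3 go.py -30 31 25 2
```

```text
t 9.92 yf -27.2 zf 31.5 lat 0.4 th 25.0 roll 0.1 dyaw -0.1 | Fu 2.23 Fv 1.44 Fz -1.58 T [ 0.07 -0.03 -0.02] g 0.369
total [ 1.  -2.6 -0.5] [-0.     0.002  0.001] per row [ 0.5 -1.3 -0.2] [-0.0002  0.001   0.0005]
```

Request:
play_rows --pt "0.6 -1.3 -0.2 0 0.001 0.0005 -1" --pt "0.6 -1.3 -0.2 0 0.001 0.0005 -1" --pt "0 0 0 0 0 0 -1"

```text
time_s: 10.17
eef_pos: [520.7, 173.1, 44.4]
ee_rot: [-0.188, 0.49, 0.844, 0.109]
force: [-1.1, 3.2, 1.3]
grip_width: 0.365
```

```bash
python3 -c "
from go import *
favg()"; python3 go.py -29.5 24 25 4
```

```text
Favg u 4.16 v 1.13 z 0.18  sd 0.26
t 10.42 yf -29.4 zf 31.4 lat 0.4 th 25.1 roll 0.0 dyaw 0.0 | Fu 4.34 Fv 1.07 Fz 0.23 T [ 0.44  0.08 -0.03] g 0.368
total [-0.3 -0.3 -7.4] [-0.002 -0.    -0.   ] per row [-0.1 -0.1 -1.9] [-0.0004 -0.0001 -0.0001]
```

Request:
play_rows --pt "0 -0.2 -2 0 0 0 -1" --pt "0 -0.2 -2 0 0 0 -1" --pt "0 -0.2 -2 0 0 0 -1" --pt "0 0 -1 0 0 0 -1" --pt "0 0 0 0 0 0 -1"

```text
time_s: 10.83
eef_pos: [520.6, 173.9, 39.7]
ee_rot: [-0.189, 0.489, 0.844, 0.111]
force: [-2.2, 3.8, 3.7]
grip_width: 0.364
```

```bash
python3 -c "
from go import *
favg(3)"; python3 go.py -28 17.5 25 4
```

```text
Favg u 4.88 v -0.46 z 3.63  sd 0.27
t 10.98 yf -28.7 zf 26.7 lat 0.8 th 25.3 roll 0.1 dyaw 0.1 | Fu 4.60 Fv -0.92 Fz 3.84 T [0.68 0.4  0.  ] g 0.363
total [-1.   0.3 -9.3] [-0.005 -0.    -0.001] per row [-0.2  0.1 -2.3] [-0.0013 -0.     -0.0003]
```

```bash
python3 go.py -31 29.5 25 2
```

```text
t 10.98 yf -28.7 zf 26.7 lat 0.8 th 25.3 roll 0.1 dyaw 0.1 | Fu 4.60 Fv -0.92 Fz 3.84 T [0.68 0.4  0.  ] g 0.363
total [ 0.5 -2.3  2.7] [-0.005 -0.    -0.001] per row [ 0.3 -1.2  1.4] [-0.0026 -0.0001 -0.0007]
```

Request:
play_rows --pt "0 0 2.5 0 0 0 -1" --pt "0.2 -1.4 0.5 -0.0025 0 0 -1" --pt "0.3 -1.4 0 -0.0025 0 0 -1" --pt "0 0 0 0 0 0 -1"

```text
time_s: 11.32
eef_pos: [520.8, 171.8, 42.6]
ee_rot: [-0.188, 0.49, 0.844, 0.109]
force: [-2.6, 4.7, -0.8]
grip_width: 0.364
```

```bash
python3 -c "
from go import *
favg(3)"; python3 go.py -31 23 25 4
```

```text
Favg u 4.87 v 1.12 z 0.99  sd 0.44
t 11.47 yf -30.5 zf 29.6 lat -0.2 th 25.1 roll -0.0 dyaw 0.1 | Fu 4.56 Fv 1.31 Fz 1.90 T [0.71 0.23 0.  ] g 0.369
total [ 0.5 -0.3 -6.7] [-0.002 -0.001 -0.002] per row [ 0.1 -0.1 -1.7] [-0.0004 -0.0003 -0.0004]
```

Request:
play_rows --pt "0.3 -0.6 -1.8 0 0 0 -1" --pt "0.2 -0.5 -1.8 0 0 0 -1" --pt "0.1 -0.3 -0.8 0 0 0 -1" --pt "0.1 -0.2 -0.3 0 0 0 -1"

```text
time_s: 11.8
eef_pos: [521.0, 171.9, 40.4]
ee_rot: [-0.19, 0.489, 0.844, 0.11]
force: [-3.1, 5.5, 3.3]
grip_width: 0.367
```

```bash
python3 -c "
from go import *
favg(3)"; python3 go.py -29.5 22 25 4
```

```text
Favg u 6.52 v -0.21 z 4.54  sd 0.25
t 11.95 yf -30.6 zf 27.3 lat 0.1 th 25.3 roll 0.1 dyaw 0.1 | Fu 6.42 Fv 0.01 Fz 4.15 T [0.91 0.58 0.04] g 0.366
total [-0.6  1.  -5.5] [-0.006 -0.002 -0.003] per row [-0.2  0.2 -1.4] [-0.0014 -0.0005 -0.0006]
```

Request:
play_rows --pt "0.2 -0.3 -2.2 -0.002 0 0 -1" --pt "0.1 -0.2 -2.2 -0.002 0 0 -1" --pt "0 -0.1 -2.0 -0.002 0 0 -1" --pt "0 -0.1 -1 0 0 0 -1"

```text
time_s: 12.28
eef_pos: [521.0, 173.2, 36.6]
ee_rot: [-0.19, 0.488, 0.845, 0.11]
force: [-4.9, 4.2, 7.4]
grip_width: 0.368
```

```bash
python3 -c "
from go import *
favg(3)"; python3 go.py -28.2 17.5 25 4
```

```text
Favg u 7.76 v -0.27 z 6.81  sd 0.22
t 12.43 yf -29.4 zf 23.5 lat 0.7 th 25.3 roll -0.0 dyaw 0.2 | Fu 8.03 Fv -0.07 Fz 6.73 T [ 1.01  0.67 -0.02] g 0.367
total [-1.2  0.8 -6.1] [-0.005 -0.003 -0.004] per row [-0.3  0.2 -1.5] [-0.0012 -0.0007 -0.001 ]
```

```bash
cat > pl.py <<'E'
import numpy as np
prof=[(59,0,59,33),(61,11.5,61,21.5),(59,11.5,61,11.5),(59,21.5,61,21.5),(0,33,59,33)]
pts=np.vstack([np.c_[np.linspace(a,c,60),np.linspace(b,d,60)] for a,b,c,d in prof])
def need(zf,th):
    t=np.radians(th); y=pts[:,0]*np.cos(t)-pts[:,1]*np.sin(t); z=zf+pts[:,0]*np.sin(t)+pts[:,1]*np.cos(t)
    k=(z>=50.3)&(z<=53.7); return 24.5-y[k].max() if k.any() else 99
def comp(yf,zf,th):
    t=np.radians(th); return -26.5-yf+(32.5-zf)*np.tan(t)+9/np.cos(t)-9
E
python3 -c "
from pl import *
for zf,th in((23.5,25),(21,22),(19,20),(17.5,18),(17,15),(16.8,12),(16.6,10),(16.5,7),(16.5,5),(16.5,3),(16.5,2),(16.3,1)):
    n=need(zf,th); print(zf,th,'yf<=%.1f comp %.1f'%(n,comp(min(n,-28.5),zf,th)))"
```

```text
23.5 25 yf<=-28.0 comp 7.1
21 22 yf<=-27.3 comp 7.4
19 20 yf<=-28.9 comp 7.9
17.5 18 yf<=-29.0 comp 7.8
17 15 yf<=-29.7 comp 7.7
16.8 12 yf<=-30.7 comp 7.8
16.6 10 yf<=-29.4 comp 5.9
16.5 7 yf<=-30.8 comp 6.3
16.5 5 yf<=-31.7 comp 6.7
16.5 3 yf<=-32.8 comp 7.2
16.5 2 yf<=-33.4 comp 7.4
16.3 1 yf<=-33.9 comp 7.7
```

```bash
python3 go.py -30 19.5 20 4
```

```text
t 12.43 yf -29.4 zf 23.5 lat 0.7 th 25.3 roll -0.0 dyaw 0.2 | Fu 8.03 Fv -0.07 Fz 6.73 T [ 1.01  0.67 -0.02] g 0.367
total [-0.8  0.1 -6.6] [-0.081 -0.046 -0.004] per row [-0.2  0.  -1.6] [-0.0201 -0.0116 -0.001 ]
```

Request:
play_rows --pt "-0.1 -0.3 -2.2 -0.022 -0.012 -0.001 -1" --pt "-0.1 -0.3 -2.2 -0.022 -0.012 -0.001 -1" --pt "-0.1 -0.3 -2.2 -0.022 -0.012 -0.001 -1" --pt "0 -0.2 -1.5 -0.018 -0.01 -0.001 -1"

```text
time_s: 12.77
eef_pos: [521.0, 173.7, 31.7]
ee_rot: [-0.149, 0.495, 0.852, 0.087]
force: [-5.4, 6.4, 6.0]
grip_width: 0.368
```

```bash
python3 -c "
from go import *
favg(3)"; python3 go.py -31 17.3 15 4
```

```text
Favg u 7.52 v -0.34 z 5.88  sd 0.67
t 12.92 yf -29.8 zf 21.3 lat 0.9 th 20.0 roll 0.0 dyaw -0.0 | Fu 7.35 Fv -0.81 Fz 7.27 T [1.   0.66 0.01] g 0.362
total [-0.6 -0.8 -6.5] [-0.075 -0.042  0.   ] per row [-0.1 -0.2 -1.6] [-0.0189 -0.0106  0.    ]
```

Request:
play_rows --pt "-0.2 -0.4 -2.4 -0.02 -0.011 0 -1" --pt "-0.2 -0.5 -2.4 -0.02 -0.011 0 -1" --pt "-0.1 -0.5 -2.2 -0.02 -0.011 0 -1" --pt "0 -0.4 -1.5 -0.016 -0.009 0 -1"

```text
time_s: 13.25
eef_pos: [520.9, 173.8, 26.1]
ee_rot: [-0.112, 0.498, 0.857, 0.067]
force: [-4.2, 6.3, 7.1]
grip_width: 0.37
```

```bash
python3 -c "
from go import *
favg(3)"; python3 go.py -32 17 11 4
```

```text
Favg u 8.19 v -0.05 z 6.09  sd 0.31
t 13.40 yf -30.5 zf 18.2 lat 0.9 th 15.0 roll 0.2 dyaw -0.0 | Fu 7.62 Fv -0.34 Fz 6.12 T [0.97 0.64 0.04] g 0.370
total [-0.2 -1.3 -3.3] [-0.062 -0.032 -0.   ] per row [-0.1 -0.3 -0.8] [-0.0156 -0.0081 -0.    ]
```

Request:
play_rows --pt "0 -0.7 -1.3 -0.017 -0.009 0 -1" --pt "0 -0.7 -1.3 -0.017 -0.009 0 -1" --pt "-0.1 -0.6 -1.2 -0.017 -0.009 0 -1" --pt "0 -0.5 -0.8 -0.013 -0.007 0 -1"

```text
time_s: 13.73
eef_pos: [521.2, 173.3, 24.1]
ee_rot: [-0.081, 0.5, 0.861, 0.049]
force: [-3.2, 7.0, 3.4]
grip_width: 0.369
```

```bash
python3 -c "
from go import *
favg(3)"; python3 go.py -32.5 17 7 4; python3 -c "
from pl import *
for zf in(16.5,17,17.5,18):print(zf,[(th,round(need(zf,th),1)) for th in(12,11,10,9,8,7,6,5,4,3,2,1,0)])"
```

```text
Favg u 7.73 v -0.08 z 4.29  sd 0.35
t 13.88 yf -31.7 zf 18.3 lat 0.8 th 10.9 roll 0.2 dyaw 0.0 | Fu 7.30 Fv -0.50 Fz 4.72 T [ 0.98  0.54 -0.01] g 0.367
total [-0.5 -0.9 -3.3] [-0.061 -0.031 -0.   ] per row [-0.1 -0.2 -0.8] [-0.0153 -0.0076 -0.0001]
16.5 [(12, np.float64(-28.6)), (11, np.float64(-28.9)), (10, np.float64(-29.4)), (9, np.float64(-29.8)), (8, np.float64(-30.3)), (7, np.float64(-30.8)), (6, np.float64(-31.3)), (5, np.float64(-31.7)), (4, np.float64(-32.2)), (3, np.float64(-32.8)), (2, np.float64(-33.4)), (1, np.float64(-33.9)), (0, 99)]
17 [(12, np.float64(-30.8)), (11, np.float64(-29.0)), (10, np.float64(-29.5)), (9, np.float64(-29.9)), (8, np.float64(-30.3)), (7, np.float64(-30.8)), (6, np.float64(-31.3)), (5, np.float64(-31.8)), (4, np.float64(-32.3)), (3, np.float64(-32.8)), (2, np.float64(-33.4)), (1, np.float64(-33.9)), (0, 99)]
17.5 [(12, np.float64(-30.9)), (11, np.float64(-29.1)), (10, np.float64(-29.6)), (9, np.float64(-30.0)), (8, np.float64(-30.4)), (7, np.float64(-30.9)), (6, np.float64(-31.4)), (5, np.float64(-31.8)), (4, np.float64(-32.3)), (3, np.float64(-32.8)), (2, np.float64(-33.4)), (1, np.float64(-33.9)), (0, np.float64(-34.5))]
18 [(12, np.float64(-31.0)), (11, np.float64(-31.3)), (10, np.float64(-29.6)), (9, np.float64(-30.1)), (8, np.float64(-30.5)), (7, np.float64(-30.9)), (6, np.float64(-31.4)), (5, np.float64(-31.9)), (4, np.float64(-32.4)), (3, np.float64(-32.9)), (2, np.float64(-33.4)), (1, np.float64(-33.9)), (0, np.float64(-34.5))]
```

Request:
play_rows --pt "-0.1 -0.6 -1.3 -0.017 -0.009 0 -1" --pt "-0.1 -0.6 -1.3 -0.017 -0.009 0 -1" --pt "-0.1 -0.5 -1.3 -0.017 -0.009 0 -1" --pt "0 -0.5 -0.8 -0.014 -0.007 0 -1"

```text
time_s: 14.22
eef_pos: [521.3, 172.8, 21.2]
ee_rot: [-0.049, 0.501, 0.863, 0.031]
force: [-4.3, 6.8, 2.0]
grip_width: 0.372
```

```bash
python3 -c "
from go import *
favg(3)"; python3 go.py -34 17 3 4
```

```text
Favg u 7.62 v 0.49 z 2.19  sd 0.22
t 14.37 yf -32.5 zf 17.6 lat 0.7 th 6.7 roll 0.3 dyaw 0.0 | Fu 7.27 Fv 0.23 Fz 1.99 T [ 1.04  0.39 -0.  ] g 0.368
total [ 0.  -1.5 -2.5] [-0.059 -0.028 -0.   ] per row [ 0.  -0.4 -0.6] [-0.0147 -0.0071 -0.    ]
```

Request:
play_rows --pt "0.2 -0.8 -1 -0.016 -0.008 0 -1" --pt "0.2 -0.8 -1 -0.016 -0.008 0 -1" --pt "0.2 -0.8 -1 -0.016 -0.008 0 -1" --pt "0.1 -0.7 -0.8 -0.013 -0.006 0 -1"

```text
time_s: 14.7
eef_pos: [522.1, 171.5, 18.7]
ee_rot: [-0.021, 0.502, 0.864, 0.014]
force: [-4.3, 7.6, 2.4]
grip_width: 0.372
```

```bash
python3 -c "
from go import *
favg(3)"; python3 go.py -35 16.5 0 4
```

```text
Favg u 8.57 v 0.59 z 2.74  sd 0.32
t 14.85 yf -34.2 zf 17.2 lat 0.7 th 2.9 roll 0.1 dyaw 0.0 | Fu 8.41 Fv 0.78 Fz 3.18 T [1.07 0.53 0.08] g 0.365
total [-0.2 -1.1 -2.2] [-0.045 -0.023 -0.   ] per row [-0.1 -0.3 -0.5] [-0.0112 -0.0056 -0.    ]
```

Request:
play_rows --pt "0.1 -0.6 -0.8 -0.013 -0.006 0 -1" --pt "0.1 -0.6 -0.8 -0.013 -0.006 0 -1" --pt "0.1 -0.6 -0.8 -0.013 -0.006 0 -1" --pt "0.1 -0.5 -0.5 -0.009 -0.005 0 -1"

```text
time_s: 15.18
eef_pos: [522.3, 171.1, 16.9]
ee_rot: [0.002, 0.502, 0.865, -0.0]
force: [-3.5, 7.8, 2.5]
grip_width: 0.364
```

```bash
python3 -c "
from go import *
favg(3)"; python3 go.py -35 16.2 0 4
```

```text
Favg u 8.12 v 0.46 z 2.64  sd 0.13
t 15.33 yf -34.8 zf 16.9 lat 0.7 th -0.1 roll 0.1 dyaw -0.0 | Fu 8.04 Fv 0.56 Fz 2.59 T [1.05 0.54 0.02] g 0.366
total [-0.5 -0.6 -0.6] [0.002 0.002 0.   ] per row [-0.1 -0.1 -0.2] [0.0004 0.0005 0.    ]
```

Request:
play_rows --pt "0.1 -0.3 -0.8 0 0 0 -1" --pt "0.1 -0.3 -0.8 0 0 0 -1" --pt "0 -0.3 -0.5 0 0 0 -1"

```text
time_s: 15.58
eef_pos: [522.3, 171.4, 15.7]
ee_rot: [0.001, 0.502, 0.865, 0.0]
force: [-4.8, 4.5, 5.8]
grip_width: 0.366
```

```bash
python3 -c "
from go import *
favg(3)"; python3 go.py -30.5 16 0 4
```

```text
Favg u 5.69 v -0.82 z 4.71  sd 0.39
t 15.73 yf -34.7 zf 15.7 lat 0.9 th -0.1 roll 0.1 dyaw 0.0 | Fu 5.29 Fv -0.13 Fz 4.77 T [ 0.76  0.63 -0.01] g 0.367
total [-2.8  3.2  0.3] [ 0.     0.003 -0.   ] per row [-0.7  0.8  0.1] [ 0.0001  0.0007 -0.0001]
```

Request:
play_rows --pt "-0.5 0.8 0.1 0 0 0 -1" --pt "-0.5 0.8 0 0 0 0 -1" --pt "-0.4 0.7 0 0 0 0 -1" --pt "0 0 0 0 0 0 -1"

```text
time_s: 16.07
eef_pos: [520.8, 174.2, 15.7]
ee_rot: [0.001, 0.502, 0.865, 0.001]
force: [-2.3, 3.7, 1.1]
grip_width: 0.368
```

```bash
python3 -c "
from go import *
favg(3)"; python3 go.py -30.5 16 0 4
```

```text
Favg u 5.10 v 0.01 z 0.59  sd 0.44
t 16.22 yf -31.4 zf 15.8 lat 0.9 th -0.1 roll 0.2 dyaw 0.0 | Fu 5.52 Fv 0.73 Fz 0.42 T [ 0.75  0.42 -0.03] g 0.369
total [-1.2  0.4  0.3] [-0.001  0.003 -0.   ] per row [-0.3  0.1  0.1] [-0.0001  0.0007 -0.    ]
```

Request:
play_rows --pt "-0.3 0.5 0 0 0 0 -1" --pt "-0.2 0.4 0 0 0 0 -1" --pt "0 0 0 0 0 0 -1"

```text
time_s: 16.47
eef_pos: [520.4, 174.7, 15.7]
ee_rot: [0.001, 0.502, 0.865, 0.001]
force: [-2.1, 3.9, 0.8]
grip_width: 0.37
```

```bash
python3 -c "
from go import *
favg(4)"; python3 go.py -30.5 16 0 4
```

```text
Favg u 4.04 v 0.04 z 0.59  sd 0.52
t 16.67 yf -30.7 zf 15.8 lat 0.9 th -0.1 roll 0.2 dyaw 0.0 | Fu 4.06 Fv 0.47 Fz 1.31 T [ 0.6   0.38 -0.01] g 0.368
total [-0.9 -0.3  0.3] [-0.     0.003 -0.   ] per row [-0.2 -0.1  0.1] [-0.0001  0.0008 -0.    ]
```

Request:
play_rows --pt "-0.2 0.4 0 0 0 0 -1" --pt "0 0 0 0 0 0 -0.2" --pt "0 0 0 0 0 0 0" --pt "0 0 0 0 0 0 0.15" --pt "0 0 0 0 0 0 0.15"

```text
time_s: 17.08
eef_pos: [521.8, 173.8, 16.1]
ee_rot: [0.003, 0.502, 0.865, 0.001]
force: [-0.2, -0.1, 0.2]
grip_width: 0.573
```

```bash
python3 -c "
from go import *
cur();favg(3)"
```

```text
t 17.08 yf -32.2 zf 16.3 lat 1.6 th -0.3 roll 0.3 dyaw 0.0 | Fu 0.01 Fv -0.25 Fz 0.19 T [-0.   -0.03 -0.03] g 0.573
Favg u 0.03 v 0.55 z 0.20  sd 0.23
```

Released, with the force back near zero. Lifting straight up now.

Request:
play_rows --pt "0 0 5 0 0 0 0.15" --pt "0 0 10 0 0 0 0.15" --pt "0 0 15 0 0 0 0.15" --pt "0 0 25 0 0 0 0.15" --pt "0 0 30 0 0 0 0.15"

```text
time_s: 17.65
eef_pos: [518.4, 173.3, 101.1]
ee_rot: [-0.001, 0.502, 0.865, -0.002]
force: [-0.5, 0.0, 0.5]
grip_width: 0.576
```

Request:
play_rows --pt "0 -15 30 0 0 0 0.15" --pt "0 -30 25 0 0 0 0.15" --pt "0 -40 15 0 0 0 0.15" --pt "0 -40 0 0 0 0 0.15" --pt "0 -40 0 0 0 0 0.15"

```text
time_s: 18.07
eef_pos: [519.0, 10.0, 185.9]
ee_rot: [0.006, 0.497, 0.868, 0.002]
force: [1.6, -0.6, -1.2]
grip_width: 0.574
```

Request:
play_rows --pt "0 -40 0 0 0 0 0.15" --pt "0 -40 0 0 0 0 0.15" --pt "0 -30 0 0 0 0 0.15" --pt "0 0 0 0 0 0 0.15" --pt "0 0 0 0 0 0 0.15"

```text
time_s: 18.48
eef_pos: [517.7, -112.4, 192.5]
ee_rot: [0.011, 0.5, 0.866, 0.001]
force: [1.0, 1.4, 0.1]
grip_width: 0.576
```

Run:
```python
from lamp import *
from go import *
cur()
t=avg('top');s=avg('scene')
np.savez('fin.npz',t=t['img'],s=s['img'])
p=mid+zz*32.5; a=proj(s,p)[0]; b=proj(t,p)[0]
def r(im,c,w,h):
    x=int(c[0]-w/2);y=int(c[1]-h/2);return cv2.resize(im[y:y+h,x:x+w],(400,400),interpolation=cv2.INTER_CUBIC)
cv2.imwrite('pics/fin.png',np.hstack([r(s['img'],a,44,44),r(t['img'],b,56,56)]))
# top: cell black wrap and steel in cradle frame z=32.5
c=mid[:2]+20*v[:2]; G=rectify(t,c,P['yaw'],32.5)[...,1]
k=200; print([(y,int(G[int((60-y)*4),k-8:k+9].mean())) for y in range(50,-62,-3)])
for y in(-10,0,10): 
    rr=G[int((60-y)*4)-3:int((60-y)*4)+4].mean(0);K_=np.where(rr<130)[0];X=-70+K_/4;X=X[(X>-50)&(X<10)];print(y,X[0],X[-1],(X[0]+X[-1])/2)
```

```text
t 18.48 yf -278.8 zf 193.0 lat -143.6 th -1.0 roll 0.8 dyaw 0.3 | Fu 0.69 Fv 1.58 Fz 0.12 T [-0.01 -0.    0.01] g 0.576Traceback (most recent call last):
  File "<stdin>", line 12, in <module>
IndexError: index 484 is out of bounds for axis 0 with size 480
```

View pics/fin.png

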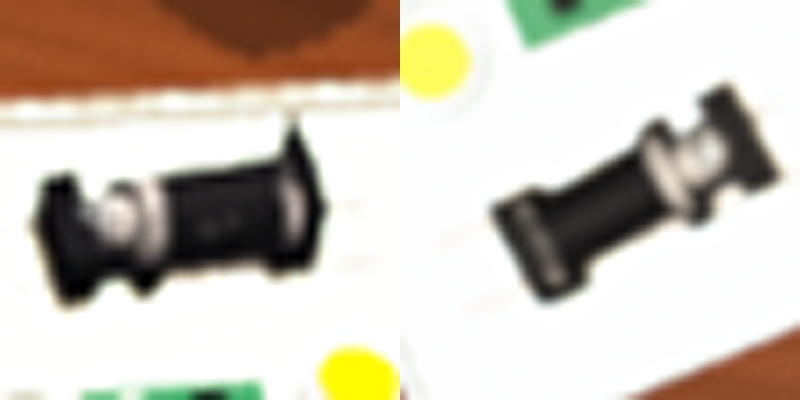

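Run:
```python
from lamp import *
from go import *
I=np.load('fin.npz')
t=cap('top'); t['img']=I['t']; s=cap('scene'); s['img']=I['s']
c=mid[:2]+20*v[:2]
for d,n,z in((t,'top',49),(s,'scene',45)):
    G=rectify(d,c,P['yaw'],z)[...,1]; print(n,[(y,int(G[int((60-y)*4)-1,192:209].mean())) for y in range(46,-50,-3)])
# side silhouette of the wrap in both views -> is the axis parallel to the cradle and level?
for d,n in((t,'top'),(s,'scene')):
    G=rectify(d,c,P['yaw'],32.5)[...,1].astype(float)
    for y in(-14,-7,0,7,14):
        rr=G[int((60-y)*4)-3:int((60-y)*4)+4].mean(0);K_=np.where(rr<130)[0];X=-70+K_/4;X=X[(X>-58)&(X<20)];print(n,y,X[0],X[-1],(X[0]+X[-1])/2)
```

```text
top [(46, 254), (43, 255), (40, 253), (37, 163), (34, 57), (31, 49), (28, 79), (25, 96), (22, 68), (19, 43), (16, 42), (13, 44), (10, 44), (7, 44), (4, 44), (1, 43), (-2, 44), (-5, 43), (-8, 43), (-11, 42), (-14, 42), (-17, 39), (-20, 69), (-23, 160), (-26, 215), (-29, 200), (-32, 197), (-35, 222), (-38, 212), (-41, 203), (-44, 224), (-47, 209)]
scene [(46, 255), (43, 223), (40, 81), (37, 18), (34, 34), (31, 72), (28, 73), (25, 41), (22, 27), (19, 29), (16, 29), (13, 29), (10, 29), (7, 29), (4, 31), (1, 31), (-2, 31), (-5, 30), (-8, 28), (-11, 22), (-14, 31), (-17, 87), (-20, 180), (-23, 229), (-26, 178), (-29, 133), (-32, 159), (-35, 205), (-38, 219), (-41, 216), (-44, 194), (-47, 154)]
top -14 -33.5 -4.75 -19.125
top -7 -33.75 -4.75 -19.25
top 0 -33.5 -5.25 -19.375
top 7 -33.5 -5.25 -19.375
top 14 -34.0 -4.75 -19.375
scene -14 -34.0 8.0 -13.0
scene -7 -38.5 7.5 -15.5
scene 0 -38.5 8.25 -15.125
scene 7 -38.25 8.0 -15.125
scene 14 -38.0 11.75 -13.125
```

```bash
python3 -c "
from rig import ctrl,sense
print(sense()['time_s'],abs(sense()['dq']).max()); print(ctrl.finish_job())"
```

```text
18.9833 0.004853653677021374
the job is handed in; nothing more can be done
None
```

The big cell is in the cradle, level under the lip with its flat end on the spring. I handed the job in at 19.0 s of the 51 s allowed, with the gripper clear and the arm at rest.

**How it went:** I gripped the cell in the rack and lifted it. One close view showed the nub was on the +y end. I then went in with the nub end tilted up about 25°, pressed the flat end on the spring, swung the nub end down past the lip, slid it home and let go. Spring force peaked near 9 N (solid would be 13 N). The highest averaged vertical reading was about 7 N.

**Last checks:**
- **Force:** about 4 N from the spring just before I let go, and about zero after. I did not feel a separate stop at the contact wall. That the nub is on the contact rests on the 4 N and on position, both close to the seated values.
- **Pictures:** in both views the cell lies along the cradle and is level to about 1°. Its nub end shows under the lip and its flat end is on the spring cap. I did not re-check each bystander in a picture, but I planned the moves to stay clear of them.

**What disagreed:**
- **Cradle angle:** it measured about 5.5° off the tray's edges, although it was said to run along the lamp's y. I followed the cradle as seen.
- **Cradle position:** my first estimate along its axis was about 1 mm off by feel, and I corrected it.
- **First lowering:** I met some resistance at lip height and backed off, then pressed a little more. It may only have been friction on the spring cap.
- **Cameras:** the two views placed the tray about 5 mm apart in x. I relied on the top view and on feel.

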